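Inject the gas sample by hand

ROBOT

A 6-joint arm with a two-finger parallel gripper is mounted at the origin on the work surface. World frame = base frame: x ahead of the robot, y to its left, z up, the work surface at z = 0. Lengths are in m, angles in rad, forces in N, time in s.
With the tool pointing down it reaches from about 0.4 to 0.825 m from the base axis. Payload 7 kg.
Tool frame: the origin (TCP) lies at the centre of the arm's flange, where the gripper is bolted on; the fingertips stand 178 mm ahead of it and the grasp point (between the pads) lies 159 mm ahead of it; z points along the fingers, y is the direction in which the jaws open and shut (so a half turn about z gives the same grasp; the last joint's range is limited). The gripper opens to 88 mm and grips with 3 to 60 N. Pads are 19 mm wide; open, the fingers measure 130 mm over their backs; the gripper's body (78 mm by 193 mm) begins 47 mm behind the grasp point.
Start: joints at [1.394, 0.359, 0.012, 0, -1.224, -0.288], TCP at [0.303, 0.603, 0.405] pointing down, gripper open.
Joint ranges: [-3.07, 3.07], [-1.43, 2.12], [-1.02, 1.25], [-3.03, 1.67], [-3.05, -0], [-3.03, 3.03]. Speed limits (rad/s): [2.39, 2.39, 3.01, 3.14, 3.14, 3.14].

INTERFACE

Orientations are given as [roll, pitch, yaw] about the fixed x, y, z axes, in that order (R = Rz(yaw) Ry(pitch) Rx(roll)).
In Python, from station import * gives the robot as it stands.
- The arm moves only by the tool send_rows, never from a script. Its argument "motion" is a list of rows, each an object with "offset": the shift along the tool's x, y, z in cm, a list of three; "turn": the turn about the tool's z in degrees. In form: [{"offset": [x, y, z], "turn": turn}, ...]. A call has 1 to 8 rows; each row is the pose to reach, as a shift and turn from the pose commanded when the call began, along the tool's axes at that moment; what a row does not reach only later rows make up. A row lasts 1/10 s, in which the tool goes at most 50 mm and 8.59 degrees, less where a joint would pass 70% of its speed; a pose out of reach is approached as far as the arm can. A call with a gripper value outside its range is refused whole. "hand" is the opening, from -1 (shut) to 1 (fully open), set as the call begins (left out, the last holds). The fingers move at their own pace and stop on an object; "squeeze" is the grip in N (left out, the last holds). Time passes only in rows, so rows that repeat a pose let the fingers close. It gives the time, the measured TCP pose, the force and the opening at its end, in the units of the state.
- get_state(): the state, without advancing time (a new reading comes with each control period).
- grab_frame(name): name is "side" or "top"; returns a dict with "frame" (384x512x3 uint8, blue, green, red), "range_z" (384x512 float32, m along the optical axis (not along the pixel's ray), 0 where there is no reading), "vertical_fov" (degrees; the focal length in pixels is half the picture's height over the tangent of half this angle, whatever the lens; pixels are square), "cx", "cy" (the principal point, pixels), "cam_to_world" (4x4, takes a point from camera to world coordinates). Camera axes: x right, y up, looking along -z (the intrinsics and any distortion apply to the point x, -y, -z); pixel columns grow to the right and rows downward; lengths in m; the calibration is good to about 2 mm. A picture is of the moment at which its call begins.
- job_done(): hands the job in, once; it reports no verdict.
The state is a dict: "t": time; "q": joint angles; "qd": joint speeds; "joint_efforts": joint torques, N m; "eef_pos": TCP position; "ee_rot": TCP orientation; "force": force on the tool from outside, world axes, zero at the start; "moment": the same for the moment, N m; "width": finger opening in m.
Only numpy, scipy, OpenCV 4.12 (cv2) and the standard library are available. Lean on these libraries where they do the work, as an engineer would, in place of code of your own. Each camera call takes 0.05 s, during which the arm holds its last target. There are 200 camera calls.

TASK

Inject the gas sample: push the yellow valve lever round to fully closed to stop the sample flow and leave it alone for two seconds so the loop settles, then swing the black lever on the console from load (blue dot) right across to its inject stop (orange dot), then press the green start button down and let go. Push with a fingertip; do not pinch the levers or pick anything up. Leave the blue and red valves and everything else on the bench as they are.

Things in the scene. Friction and masses are not known exactly. Their poses are not given: they have to be found in the camera images.
- gas_block: Aluminium gas block, 110 x 360 x 45 mm, fixed. Origin at the centre of its underside, x to its back, y along it to its left, its front towards the robot. On it, 110 mm apart in a row, stand three quarter-turn shut-off valves with one-sided levers: yellow (sample), blue (carrier), red (calibration), in any order.
- sample (a joint): Lever of the YELLOW sample valve, vertical axis. 0 = open, in line with its tube, pointing to the block's front; 1.571 = fully closed, across the tube, pointing to the block's left, at its stop. Closes clockwise seen from above. Starts between 0 and 0.35. Stiff by friction, about 0.25 N m (5 to 6 N at mid-grip); stays where it is left.
- sample_axis (a point): Point on the yellow valve's vertical turning axis, at the mid-height of its grip (105 mm above the bench); fixed. Axes as the gas block's: at joint value 0 the lever points along -x, at 1.571 along +y. Hub 12 mm in radius, its top 10 mm above this point; fixed fittings under the lever reach up to 20 mm below this point, within 60 mm of the axis.
- sample_tip (a point): Mid-grip point of the yellow lever, 47 mm from the axis; moves with the lever. The grip runs from 22 to 68 mm from the axis, is 14 mm wide and 16 mm high (8 mm above and below this point).
- console: Cream sampling console, 220 x 260 x 75 mm, fixed. Origin at the centre of its underside, x to its back, y to its left, front towards the robot. On top: the six-port injection valve with its black lever, blue and orange dots for load and inject, a coiled tube at the back (32 mm high), the green start button at the front right.
- inject (a joint): Lever with BLACK grip on the injection valve, vertical axis, pointing to the console's front. 0 = load, over the blue dot, at its stop; 1.047 = inject, over the orange dot, at the other stop. Grows anticlockwise seen from above. Starts within 0.03 of load. Stiff by friction, about 0.25 N m (5 N at mid-grip); stays where it is left.
- inject_axis (a point): Point on the injection valve's vertical axis at the mid-height of its grip (36 mm above the console's top); fixed. Axes as the console's: at 0 the lever points 30 degrees to the +y side of -x, at 1.047 30 degrees to the -y side of -x. Hub 15 mm in radius, its top 8 mm above this point; the fixed valve body under it (24 mm in radius) reaches up to 12 mm, its ports (42 mm) to 20 mm below it.
- inject_tip (a point): Mid-grip point of the black lever, 53 mm from the axis; moves with the lever. The grip runs from 28 to 78 mm from the axis, is 14 mm wide and 16 mm high (8 mm above and below this point).
- start (a joint): Green round start button, 26 mm across, on the console's top, pressed straight down: 0 = up, 0.006 m = fully down. Spring, 5 N when fully down; comes up by itself.
- start_top (a point): Centre of the start button's top face.
- carrier_tip (a point): Mid-grip point of the BLUE carrier valve's lever, same make as the yellow one, standing open (lever to the front). To be left alone.
- calib_tip (a point): Mid-grip point of the RED calibration valve's lever, same make, standing closed (lever to the left). To be left alone.
- flowmeter: Bystander: hand-held flowmeter, grey, 65 x 130 x 28 mm, lying on the bench behind. Origin at the centre of its underside.
- septa_jar: Bystander: small jar with orange cap, 38 mm wide, 42 mm tall, standing on the console's top at the back right. Origin at the centre of its underside.
- syringe: Bystander: gas-tight glass syringe lying on the bench in front of the gas block, about 170 mm long, 26 mm wide, 14 mm high. Origin at the centre of its underside.
- wrench: Bystander: open-end wrench, 140 mm, lying on the bench behind the gas block. Origin at the centre of its underside.
- leak_bottle: Bystander: bottle of leak-test fluid with red cap, 56 mm wide, 140 mm tall, standing behind the gas block. Origin at the centre of its underside.
- beaker: Bystander: small glass beaker, 64 mm wide, 70 mm tall, at the front left. Origin at the centre of its underside.
- gas_cylinder: Bystander: small upright aluminium gas cylinder with a green knob, 52 mm wide, 158 mm tall, behind the console. Origin at the centre of its underside.

How it is judged:
On the way, in this order (a step that is already met when the one before it is completed fails the run):
1. the yellow sample valve is fully closed (within about 6 degrees of its stop) and the black lever still stands at load, for two seconds (1.8 s are enough) (value of joint sample above 1.47 rad and value of joint inject below 0.08 rad), for 1.8 s.
2. the black lever stands at its inject stop, within about 4 degrees (value of joint inject above 0.98 rad and value of joint sample above 1.47 rad), for 0.2 s.
3. the start button is pressed down, 4 mm or more (value of joint start above 0.004 m and value of joint inject above 0.98 rad), for 0.05 s.
At the end, for the whole second after the job is handed in: The yellow valve is closed (above 1.47 of 1.571 rad), the black lever is at inject (above 0.98 of 1.047 rad), the start button has come up again, the blue and red levers have moved less than 8 mm and all bystanders less than 20 mm from where they were (all of step 2 and value of joint start below 0.002 m and distance of each of carrier_tip, calib_tip from where it was at the start of the episode below 0.008 m and distance of each of flowmeter, septa_jar, syringe, wrench, leak_bottle, beaker, gas_cylinder from where it was at the start of the episode below 0.02 m); the robot touches nothing.
It fails at once if the black lever leaves load (beyond 0.15 rad) while the sample valve is not closed (value of joint inject above 0.15 rad and value of joint sample below 1.4 rad).
It fails at once if the start button is pressed (over 3 mm) before the lever is at inject (value of joint start above 0.003 m and value of joint inject below 0.95 rad).
It fails at once if a lever is pinched: fingers press on both sides of the yellow or the black grip at once, over 2 N each ((contact force between the fingers and sample_c0 above 2 N and contact force between the fingers and sample_c1 above 2 N) or (contact force between the fingers and inject_c0 above 2 N and contact force between the fingers and inject_c1 above 2 N)).
It fails at once if the blue or the red valve is turned: its mid-grip moves over 8 mm (distance of any of carrier_tip, calib_tip from where it was at the start of the episode above 0.008 m).
It fails at once if a bystander is lifted, carried or pushed more than 20 mm (distance of any of flowmeter, septa_jar, syringe, wrench, leak_bottle, beaker, gas_cylinder from where it was at the start of the episode above 0.02 m).
It also fails if it takes over 62 s, if anything falls off the work surface, if the arm or the gripper's body presses on something with over 40 N, if the wrist force passes 120 N, or if a joint passes its speed limit or range.

## Working session

There is one attempt and no reset: what is moved stays moved. The work goes in short steps, Python scripts to look and compute and a tool call to move; the robot and the scene stay as the last step left them, time stands still between calls to the robot, and variables do not carry over. Pictures are saved under pics/ and viewed, about 8 in all and at most 12, crops included, and the job is handed in when it is done.

Besides the shell and the picture viewer there is one more tool, called after "Emit:" as name(argument=value, ...), one argument or row to a line, values as JSON. send_rows: Moves the arm, as the interface text tells. Its arguments: {"type":"object","properties":{"motion":{"type":"array"},"hand":{"type":"number"},"squeeze":{"type":"number"}},"required":["motion"]}

```bash
mkdir -p pics
cat > h.py <<'E'
from station import *
import numpy as np, cv2
def grab(n):
    f=grab_frame(n); np.savez('/tmp/%s.npz'%n,**{k:f[k] for k in f}); return f
def cloud(f):
    z=f['range_z']; h,w=z.shape; fl=h/2/np.tan(np.radians(f['vertical_fov'])/2)
    u,v=np.meshgrid(np.arange(w),np.arange(h))
    P=np.stack([(u-f['cx'])/fl*z,-(v-f['cy'])/fl*z,-z],-1)
    T=np.array(f['cam_to_world']); return P@T[:3,:3].T+T[:3,3]
E
python3 - <<'E'
from h import *
for n in('top','side'):
    f=grab(n); cv2.imwrite('pics/%s0.png'%n,cv2.resize(f['frame'],(800,600)))
    print(n,f.keys(),f['vertical_fov'],f['cx'],f['cy'],np.round(f['cam_to_world'],3).tolist())
    P=cloud(f); print(P[::96,::128].round(3).tolist())
print(get_state())
E
```

```text
top dict_keys(['frame', 'range_z', 'vertical_fov', 'cx', 'cy', 'cam_to_world']) 42.5509034259485 259.04257115168866 186.80411171366063 [[0.026, 0.992, -0.123, 0.388], [-0.999, 0.028, 0.016, 0.035], [0.019, 0.123, 0.992, 1.466], [0.0, 0.0, 0.0, 1.0]]
[[[1.434, 1.157, -0.594], [1.429, 0.587, -0.546], [1.429, 0.038, -0.508], [1.429, -0.496, -0.471]], [[0.827, 0.809, -0.006], [0.839, 0.42, -0.003], [0.851, 0.029, -0.002], [0.864, -0.366, -0.003]], [[0.533, 0.781, -0.004], [0.544, 0.403, -0.005], [0.549, 0.021, 0.041], [0.556, -0.343, 0.078]], [[0.284, 0.592, 0.331], [0.263, 0.386, -0.002], [0.272, 0.013, 0.0], [0.281, -0.363, -0.003]]]
side dict_keys(['frame', 'range_z', 'vertical_fov', 'cx', 'cy', 'cam_to_world']) 42.21853645244991 255.72374701858948 186.45021876713736 [[0.694, 0.438, -0.572, -0.441], [-0.72, 0.43, -0.545, -0.904], [0.007, 0.79, 0.613, 1.159], [0.0, 0.0, 0.0, 1.0]]
[[[0.637, 2.152, 0.247], [1.421, 2.068, 0.094], [1.436, 0.892, 0.351], [1.429, 0.158, 0.515]], [[-0.133, 0.133, 0.664], [0.616, 0.898, 0.107], [1.424, 0.875, -0.184], [1.44, 0.085, 0.1]], [[-0.051, 0.78, 0.001], [0.287, 0.451, -0.008], [0.546, 0.034, 0.077], [0.874, -0.28, 0.066]], [[-0.25, 0.35, -0.021], [-0.038, -0.056, 0.132], [0.283, -0.22, -0.002], [-0.441, -0.904, 1.159]]]
{'t': 0.1, 'q': array([ 1.39411317e+00,  3.59313923e-01,  1.11698631e-02, -3.21925426e-04,
       -1.22411139e+00, -2.88128506e-01]), 'qd': array([-0.00082533,  0.00030519,  0.00268295,  0.00217142, -0.00181308,
       -0.0001464 ]), 'joint_efforts': array([-1.32671536e-03, -5.84167349e+01,  2.93748307e+01,  7.01542631e+00,
        1.01389736e-02, -5.25039673e-05]), 'eef_pos': array([0.30247755, 0.60324267, 0.40382308]), 'ee_rot': array([ 3.14010767e+00, -1.24488911e-04, -4.64921178e-01]), 'force': array([ 0.71303247, -0.55887315,  0.75720438]), 'moment': array([0.02710869, 0.01040389, 0.01016777]), 'width': 0.08772579082114915}
```

View pics/top0.png

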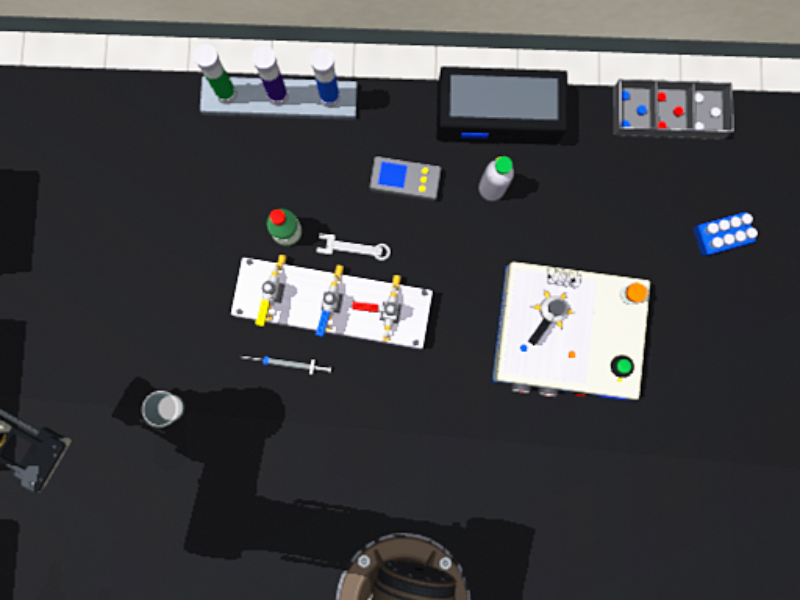

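View pics/side0.png

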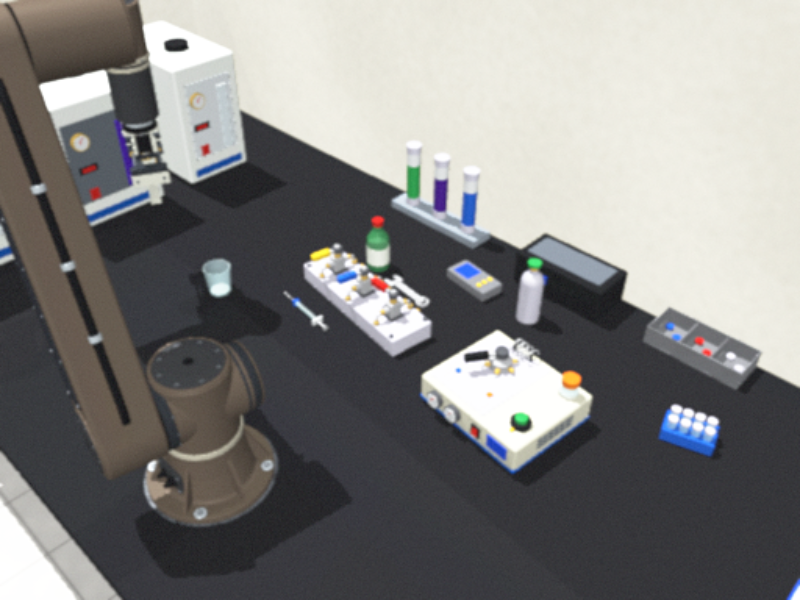

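Top view (800×600): the yellow valve hub is at (269,288) with its lever to the front at (263,312). The blue hub is at (331,298) and the red at (390,312). On the console, the black lever runs from hub (556,307) to (535,340), the green button is at (622,366) and the orange-capped jar at (636,293). The side view agrees.

```bash
cat > m.py <<'E'
from h import *
def load(n): return dict(np.load('/tmp/%s.npz'%n))
def seg(n,name,lo,hi,box,zr,f=None):
    f=f or load(n); P=cloud(f); hsv=cv2.cvtColor(f['frame'],cv2.COLOR_BGR2HSV)
    m=cv2.inRange(hsv,lo,hi)>0
    m&=(f['range_z']>0)&(P[...,2]>zr[0])&(P[...,2]<zr[1])&(P[...,0]>box[0])&(P[...,0]<box[1])&(P[...,1]>box[2])&(P[...,1]<box[3])
    q=P[m]
    if len(q)<5: print(n,name,'few',len(q)); return q
    (c,s,a)=cv2.minAreaRect(q[:,:2].astype(np.float32)*1000)
    print(n,name,len(q),'mean',q.mean(0).round(4),'zmed/p95',np.median(q[:,2]).round(4),np.percentile(q[:,2],95).round(4),'rect',np.round(c,1),np.round(s,1),round(a,1))
    return q
B=[.3,.9,-.6,.5]
def run(n,f=None):
    seg(n,'yellow',(22,120,90),(34,255,255),[.4,.8,0,.45],(.09,.13),f)
    seg(n,'blue',(100,120,60),(125,255,255),[.4,.8,0,.35],(.085,.13),f)
    seg(n,'red',(0,150,90),(8,255,255),[.4,.65,0,.35],(.085,.13),f)
    seg(n,'block',(0,0,120),(179,60,255),[.4,.7,-.05,.42],(.035,.055),f)
    seg(n,'console',(0,0,150),(60,90,255),[.35,.75,-.5,-.1],(.066,.082),f)
    seg(n,'black',(0,0,0),(179,255,60),[.35,.75,-.5,-.1],(.1,.13),f)
    seg(n,'green',(45,120,60),(80,255,255),[.35,.6,-.5,-.1],(.07,.12),f)
    seg(n,'hubs_blk',(0,0,0),(179,90,255),[.4,.7,-.05,.42],(.108,.14),f)
    seg(n,'hub_inj',(0,0,50),(179,90,255),[.35,.75,-.42,-.1],(.112,.14),f)
    seg(n,'bluedot',(100,120,60),(125,255,255),[.35,.75,-.5,-.1],(.065,.09),f)
    seg(n,'orange',(5,150,100),(18,255,255),[.35,.52,-.5,-.1],(.065,.09),f)
if __name__=='__main__':
    run('top'); run('side')
E
python3 m.py
python3 - <<'E'
import numpy as np,cv2
f=np.load('/tmp/top.npz')['frame']
a=cv2.resize(f[155:230,140:290],(800,400),interpolation=3)
cv2.imwrite('pics/crop1.png',a)
E
```

```text
top yellow 84 mean [0.514  0.2635 0.1128] zmed/p95 0.1123 0.1177 rect [514.7 263.2] [14.3 44.9] 80.3
top blue 83 mean [0.4982 0.1572 0.1128] zmed/p95 0.1129 0.1179 rect [498.5 157.3] [13.5 44.1] 78.3
top red 71 mean [0.5285 0.0841 0.1128] zmed/p95 0.1131 0.1172 rect [528.8  83.8] [42.4 11.6] 84.8
top block 3643 mean [0.5432 0.1468 0.0452] zmed/p95 0.0453 0.0503 rect [574.4 142.8] [359.7 173.2] 81.5
top console 3026 mean [ 0.4925 -0.3313  0.0749] zmed/p95 0.075 0.0798 rect [ 495.7 -295.1] [259.7 231.8] 83.9
top black 86 mean [ 0.495  -0.2248  0.1182] zmed/p95 0.1184 0.1231 rect [ 502.9 -230.5] [16.4 70.3] 60.1
top green 76 mean [ 0.4371 -0.3785  0.0954] zmed/p95 0.096 0.1019 rect [ 437.2 -378.9] [22.5 23.5] 1.2
top hubs_blk 197 mean [0.5399 0.1422 0.1127] zmed/p95 0.1123 0.1175 rect [527.  148.8] [241.5  55.8] 81.1
top hub_inj 131 mean [ 0.5303 -0.2547  0.1184] zmed/p95 0.1187 0.1235 rect [ 547.9 -301.1] [ 54.2 228. ] 28.7
top bluedot 15 mean [ 0.4654 -0.2022  0.079 ] zmed/p95 0.0786 0.082 rect [ 465.2 -201.8] [8.5 8.9] 0.8
top orange 14 mean [ 0.4557 -0.2899  0.0777] zmed/p95 0.0775 
[... 403 characters left out ...]
4 rect [581.7 142.6] [369.3 198.7] 81.2
side console 2274 mean [ 0.4815 -0.3357  0.0729] zmed/p95 0.0729 0.0774 rect [ 502.1 -297.7] [263.7 225.2] 84.2
side black 48 mean [ 0.4899 -0.2292  0.1139] zmed/p95 0.1148 0.1189 rect [ 489.3 -229. ] [12.5 42.7] 54.0
side green 57 mean [ 0.4335 -0.3839  0.093 ] zmed/p95 0.094 0.0976 rect [ 434.7 -385. ] [17.7 27.4] 37.7
side hubs_blk 58 mean [0.5403 0.1447 0.1116] zmed/p95 0.1112 0.1169 rect [551.1 164.8] [264.4 129.5] 54.0
side hub_inj 112 mean [ 0.5157 -0.2432  0.1166] zmed/p95 0.1167 0.12 rect [ 536.7 -287.5] [ 59.2 194.3] 26.4
side bluedot 5 mean [ 0.466  -0.204   0.0757] zmed/p95 0.0743 0.0793 rect [ 466.5 -204.1] [1.4 7. ] 61.9
side orange few 0
```

View pics/crop1.png

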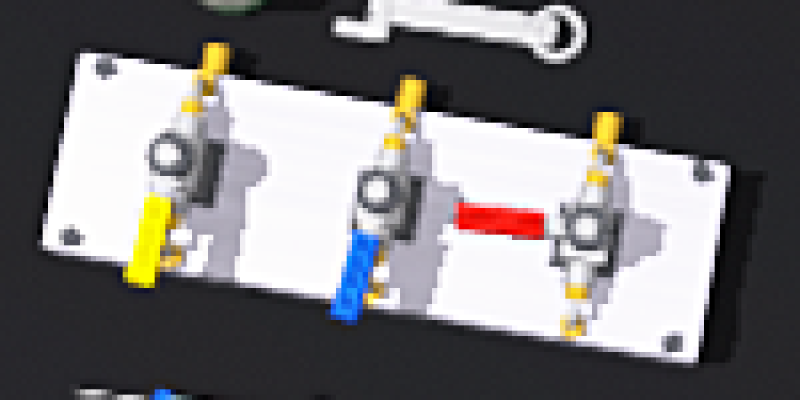

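```bash
cat > p.py <<'E'
from h import *
A=np.array([.561,.259]); J=np.array([.5362,-.2544])
u=lambda d: np.array([np.cos(np.radians(d)),np.sin(np.radians(d))])
def Y(s,off,r=50):  # sample angle deg
    phi=171.5-s; return np.r_[A+r/1e3*u(phi)+off/1e3*u(phi+90)],phi+90-360
def I(s,off,r=50):
    phi=143.7+s; return np.r_[J+r/1e3*u(phi)+off/1e3*u(phi-90)],phi+90-360
def plan(wps,pose=None):
    s=get_state(); p=s['eef_pos']; yaw=np.degrees(s['ee_rot'][2]); 
    if pose: p=np.array(pose[:3]);yaw=pose[3]
    for xy,ty,z in wps:
        d=np.r_[xy,z+.178]-p; c,sn=u(yaw)
        t=-((ty-yaw+180)%360-180)
        print('offset',np.round(100*np.array([c*d[0]+sn*d[1],sn*d[0]-c*d[1],-d[2]]),2).tolist(),'turn',round(t,1),'world tip',np.round(xy,4),z)
E
python3 - <<'E'
from p import *
f=dict(np.load('/tmp/top.npz')); P=cloud(f)
for n,(u_,v_) in dict(yel=(172.3,184),blu=(211.3,190.6),red=(250.3,197.8),inj=(356,196.5)).items():
    w=P[int(v_)-2:int(v_)+3,int(u_)-2:int(u_)+3].reshape(-1,3); print(n,np.median(w,0).round(4))
plan([(*Y(0,34),.16),(*Y(0,34),.096)])
E
```

```text
yel [0.5568 0.2538 0.1137]
blu [0.5428 0.1457 0.115 ]
red [0.5267 0.038  0.1145]
inj [ 0.5373 -0.2538  0.1196]
offset [34.85, 23.97, 6.58] turn 71.9 world tip [0.5065 0.2328] 0.16
offset [34.85, 23.97, 12.98] turn 71.9 world tip [0.5065 0.2328] 0.096
```

Emit:
send_rows(
  motion=[
    {"offset": [34.7,24.4,0],"turn": 72},
    {"offset": [34.7,24.4,0],"turn": 72},
    {"offset": [34.7,24.4,0],"turn": 72},
    {"offset": [34.7,24.4,0],"turn": 72},
    {"offset": [34.7,24.4,0],"turn": 72},
    {"offset": [34.7,24.4,0],"turn": 72},
    {"offset": [34.7,24.4,3],"turn": 72},
    {"offset": [34.7,24.4,6.6],"turn": 72},
  ],
  hand=-1,
  squeeze=20,
)

```text
t: 0.9
eef_pos: [0.488, 0.2587, 0.3657]
ee_rot: [-3.138, 0.004, -1.671]
force: [0.6, 0.5, 0.5]
width: 0.0291
```

```bash
sed -i 's/\[.561,.259\]/[.558,.2555]/' p.py
python3 - <<'E'
from p import *
s=get_state();print(s['t'],s['eef_pos'],s['ee_rot'],s['force'],s['width'])
plan([(*Y(0,34),.16),(*Y(0,34),.096)])
E
```

```text
0.9 [0.48804943 0.25873867 0.36574789] [-3.13798739  0.00366278 -1.67094996] [0.58789124 0.49424734 0.52899301] 0.029137279827077277
offset [2.78, -1.83, 2.77] turn 2.8 world tip [0.5035 0.2293] 0.16
offset [2.78, -1.83, 9.17] turn 2.8 world tip [0.5035 0.2293] 0.096
```

Emit:
send_rows(
  motion=[
    {"offset": [2.8,-1.8,1],"turn": 2},
    {"offset": [2.8,-1.8,2.8],"turn": 2},
    {"offset": [2.8,-1.8,2.8],"turn": 2},
    {"offset": [2.8,-1.8,2.8],"turn": 2},
  ],
)

```text
t: 1.3
eef_pos: [0.5022, 0.2311, 0.3358]
ee_rot: [3.141, -0.001, -1.699]
force: [0.5, 1.1, 0.5]
width: 0.0013
```

Run:
```python
from p import *
s=get_state();print(s['t'],s['eef_pos'],s['ee_rot'],s['force'],s['width'])
plan([(*Y(0,34),.16),(*Y(0,34),.096)])
```

```text
1.3 [0.50216139 0.23108343 0.33580195] [ 3.14119009e+00 -8.07810664e-04 -1.69946570e+00] [0.53308755 1.12237512 0.4725376 ] 0.0013325967284206223
offset [0.16, -0.16, -0.22] turn 1.1 world tip [0.5035 0.2293] 0.16
offset [0.16, -0.16, 6.18] turn 1.1 world tip [0.5035 0.2293] 0.096
```

Well placed. Descend and check from the cameras.

Emit:
send_rows(
  motion=[
    {"offset": [0.2,-0.2,2],"turn": 1},
    {"offset": [0.2,-0.2,4],"turn": 1},
    {"offset": [0.2,-0.2,6.2],"turn": 1},
    {"offset": [0.2,-0.2,6.2],"turn": 1},
    {"offset": [0.2,-0.2,6.2],"turn": 1},
  ],
)

```text
t: 1.8
eef_pos: [0.504, 0.2296, 0.2748]
ee_rot: [-3.141, 0.0, -1.716]
force: [-0.3, -0.0, -0.2]
width: 0.0002
```

Run:
```python
from p import *
s=get_state();print(s['t'],s['eef_pos'],s['ee_rot'],s['force'],s['width'])
a=grab('top')['frame'][150:240,130:250]; b=grab('side')['frame'][130:230,170:290]
cv2.imwrite('pics/d1.png',np.hstack([cv2.resize(a,(400,300),interpolation=3),cv2.resize(b,(360,300),interpolation=3)]))
# lever+finger path: s, offsets
plan([(*Y(0,16.5),.096)]+[(*Y(k,16.5),.096) for k in (8,16,24,32,40,48,56,64,72,80,86,90,92)])
```

```text
1.8 [0.50399262 0.22961985 0.27477305] [-3.14098252e+00  9.35150668e-05 -1.71560726e+00] [-0.29491905 -0.03863642 -0.2337008 ] 0.0002455376689086174
offset [-1.71, 0.06, 0.14] turn 0.2 world tip [0.5061 0.2466] 0.096
offset [-2.42, 0.24, 0.14] turn 8.2 world tip [0.5054 0.2539] 0.096
offset [-3.15, 0.32, 0.14] turn 16.2 world tip [0.5057 0.2612] 0.096
offset [-3.89, 0.29, 0.14] turn 24.2 world tip [0.507  0.2684] 0.096
offset [-4.61, 0.17, 0.14] turn 32.2 world tip [0.5093 0.2754] 0.096
offset [-5.31, -0.06, 0.14] turn 40.2 world tip [0.5125 0.282 ] 0.096
offset [-5.97, -0.38, 0.14] turn 48.2 world tip [0.5166 0.2881] 0.096
offset [-6.58, -0.79, 0.14] turn 56.2 world tip [0.5216 0.2935] 0.096
offset [-7.13, -1.28, 0.14] turn 64.2 world tip [0.5272 0.2982] 0.096
offset [-7.6, -1.84, 0.14] turn 72.2 world tip [0.5335 0.3021] 0.096
offset [-7.99, -2.47, 0.14] turn 80.2 world tip [0.5402 0.3051] 0.096
offset [-8.22, -2.96, 0.14] turn 86.2 world tip [0.5455 0.3066] 0.096
offset [-8.35, -3.31, 0.14] turn 90.2 world tip [0.5491 0.3074] 0.096
offset [-8.4, -3.49, 0.14] turn 92.2 world tip [0.5509 0.3077] 0.096
```

View pics/d1.png

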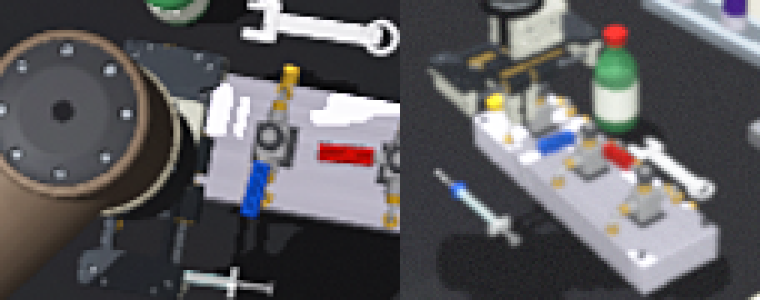

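The top view shows the finger column at the yellow valve, clear of the blue lever. In the side view the yellow grip tip shows just left of the fingers at (495,100). Now I sweep the lever.

Emit:
send_rows(
  motion=[
    {"offset": [-0.9,0,0.1],"turn": 0},
    {"offset": [-1.7,0.1,0.1],"turn": 0},
    {"offset": [-2.4,0.2,0.1],"turn": 8},
    {"offset": [-2.8,0.3,0.1],"turn": 12},
    {"offset": [-3.1,0.3,0.1],"turn": 16},
    {"offset": [-3.5,0.3,0.1],"turn": 20},
    {"offset": [-3.9,0.3,0.1],"turn": 24},
    {"offset": [-4.6,0.2,0.1],"turn": 32},
  ],
)

```text
t: 2.7
eef_pos: [0.5078, 0.2742, 0.2729]
ee_rot: [3.141, -0.003, -2.279]
force: [-4.8, -3.2, 2.7]
width: 0.0006
```

Run:
```python
from p import *
s=get_state();print(s['t'],s['eef_pos'],s['ee_rot'],s['force'],s['width'])
run=__import__('m').run
f=grab('side'); __import__('m').seg('side','yellow',(22,120,90),(34,255,255),[.4,.8,0,.45],(.09,.13),f)
plan([(*Y(k,16.5),.096) for k in (32,40,48,56,64,72,80,86,90,92)])
```

```text
2.7 [0.50777193 0.27424729 0.27285531] [ 3.14127413e+00 -2.94517918e-03 -2.27914172e+00] [-4.77906716 -3.23333195  2.68482749] 0.000567481887585806
side yellow 10 mean [0.5352 0.27   0.1049] zmed/p95 0.1066 0.1097 rect [534.6 270.4] [21.7  7.8] 43.8
offset [-0.07, -0.07, -0.11] turn -0.7 world tip [0.5093 0.2754] 0.096
offset [-0.78, 0.12, -0.11] turn 7.3 world tip [0.5125 0.282 ] 0.096
offset [-1.51, 0.21, -0.11] turn 15.3 world tip [0.5166 0.2881] 0.096
offset [-2.25, 0.2, -0.11] turn 23.3 world tip [0.5216 0.2935] 0.096
offset [-2.97, 0.08, -0.11] turn 31.3 world tip [0.5272 0.2982] 0.096
offset [-3.67, -0.13, -0.11] turn 39.3 world tip [0.5335 0.3021] 0.096
offset [-4.34, -0.45, -0.11] turn 47.3 world tip [0.5402 0.3051] 0.096
offset [-4.81, -0.74, -0.11] turn 53.3 world tip [0.5455 0.3066] 0.096
offset [-5.1, -0.96, -0.11] turn 57.3 world tip [0.5491 0.3074] 0.096
offset [-5.24, -1.08, -0.11] turn 59.3 world tip [0.5509 0.3077] 0.096
```

Emit:
send_rows(
  motion=[
    {"offset": [-0.8,0.1,-0.1],"turn": 7},
    {"offset": [-1.5,0.2,-0.1],"turn": 15},
    {"offset": [-2.2,0.2,-0.1],"turn": 23},
    {"offset": [-3.0,0.1,-0.1],"turn": 31},
    {"offset": [-3.7,-0.1,-0.1],"turn": 39},
    {"offset": [-4.1,-0.3,-0.1],"turn": 44},
    {"offset": [-4.4,-0.5,-0.1],"turn": 48},
    {"offset": [-4.4,-0.5,-0.1],"turn": 48},
  ],
)

```text
t: 3.55
eef_pos: [0.54, 0.3057, 0.2732]
ee_rot: [3.142, -0.002, -3.113]
force: [-6.2, 3.1, 0.4]
width: 0.0008
```

Run:
```python
from p import *
s=get_state();print(s['t'],s['eef_pos'],s['ee_rot'],s['force'],s['width'])
plan([(*Y(k,16.5),.096) for k in (80,84,86,88,90,92,94)])
```

```text
3.55 [0.53999202 0.30566293 0.27319486] [ 3.14154943e+00 -2.38193440e-03 -3.11333979e+00] [-6.24965583  3.08655725  0.36502738] 0.0008341125397737939
offset [-0.02, -0.06, -0.08] turn 0.1 world tip [0.5402 0.3051] 0.096
offset [-0.37, 0.04, -0.08] turn 4.1 world tip [0.5437 0.3062] 0.096
offset [-0.55, 0.08, -0.08] turn 6.1 world tip [0.5455 0.3066] 0.096
offset [-0.73, 0.12, -0.08] turn 8.1 world tip [0.5473 0.307 ] 0.096
offset [-0.91, 0.15, -0.08] turn 10.1 world tip [0.5491 0.3074] 0.096
offset [-1.09, 0.17, -0.08] turn 12.1 world tip [0.5509 0.3077] 0.096
offset [-1.28, 0.19, -0.08] turn 14.1 world tip [0.5527 0.3079] 0.096
```

Emit:
send_rows(
  motion=[
    {"offset": [-0.4,0.1,0],"turn": 4},
    {"offset": [-0.7,0.1,0],"turn": 8},
    {"offset": [-0.9,0.1,0],"turn": 10},
    {"offset": [-0.9,0.1,0],"turn": 10},
    {"offset": [-0.9,0.1,0],"turn": 10},
  ],
)

```text
t: 4.05
eef_pos: [0.548, 0.3077, 0.2732]
ee_rot: [3.141, -0.003, 2.998]
force: [-11.7, 7.4, 0.8]
width: 0.0004
```

Emit:
send_rows(
  motion=[
    {"offset": [-0.2,0,0],"turn": 0},
    {"offset": [-0.3,0,0],"turn": 0},
    {"offset": [-0.3,0,0],"turn": 0},
  ],
)

```text
t: 4.35
eef_pos: [0.549, 0.3076, 0.2731]
ee_rot: [3.141, -0.007, 2.998]
force: [-25.2, 11.7, 9.0]
width: 0.0008
```

Force rises steeply with only 1 mm of motion, so the lever is at its stop. Next I back off, lift and look.

Emit:
send_rows(
  motion=[
    {"offset": [1.5,0,0],"turn": 0},
    {"offset": [3,0,0],"turn": 0},
    {"offset": [3,0,0],"turn": 0},
    {"offset": [3,0,-4],"turn": 0},
    {"offset": [3,0,-8],"turn": 0},
    {"offset": [8,8,-8],"turn": -8},
    {"offset": [12,12,-8],"turn": -16},
    {"offset": [12,12,-8],"turn": -16},
  ],
)

```text
t: 5.15
eef_pos: [0.4514, 0.4425, 0.3547]
ee_rot: [3.14, 0.001, -3.004]
force: [1.4, 0.5, -0.0]
width: 0.0003
```

Run:
```python
from p import *
from m import seg
f=grab('top'); cv2.imwrite('pics/d2.png',cv2.resize(f['frame'][140:260,130:290],(800,600),interpolation=3))
g=grab('side')
for n,F in(('top',f),('side',g)):
  seg(n,'yellow',(22,120,90),(34,255,255),[.4,.8,0,.45],(.09,.13),F)
  seg(n,'blue',(100,120,60),(125,255,255),[.4,.8,0,.35],(.085,.13),F)
  seg(n,'red',(0,150,90),(8,255,255),[.4,.65,0,.35],(.085,.13),F)
s=get_state();print(s['t'],s['eef_pos'],s['ee_rot'],s['force'])
plan([(*I(0,34),.18),(*I(0,34),.103)])
```

```text
top yellow 83 mean [0.5644 0.3012 0.1126] zmed/p95 0.1131 0.1178 rect [565.  300.1] [45.9 13.5] 80.4
top blue 84 mean [0.498  0.1575 0.1131] zmed/p95 0.1132 0.1172 rect [498.5 157.7] [13.7 44.3] 78.9
top red 70 mean [0.5287 0.0845 0.1131] zmed/p95 0.1133 0.1179 rect [528.8  83.8] [42.8 12.1] 85.1
side yellow 50 mean [0.5611 0.2992 0.1073] zmed/p95 0.1095 0.1143 rect [562.9 300.7] [51.7 16.2] 82.1
side blue 52 mean [0.4957 0.1537 0.1078] zmed/p95 0.1089 0.1142 rect [494.9 155.4] [19.6 41.3] 80.8
side red 44 mean [0.5266 0.0812 0.1087] zmed/p95 0.1094 0.1133 rect [526.5  80.8] [43.2 16.8] 81.3
5.25 [0.4495531  0.44585085 0.35396895] [ 3.14026384e+00  1.25958396e-03 -3.00345165e+00] [ 0.23348409 -0.54391149 -0.70011181]
offset [2.27, -64.63, -0.4] turn -45.8 world tip [ 0.516  -0.1974] 0.18
offset [2.27, -64.63, 7.3] turn -45.8 world tip [ 0.516  -0.1974] 0.103
```

View pics/d2.png

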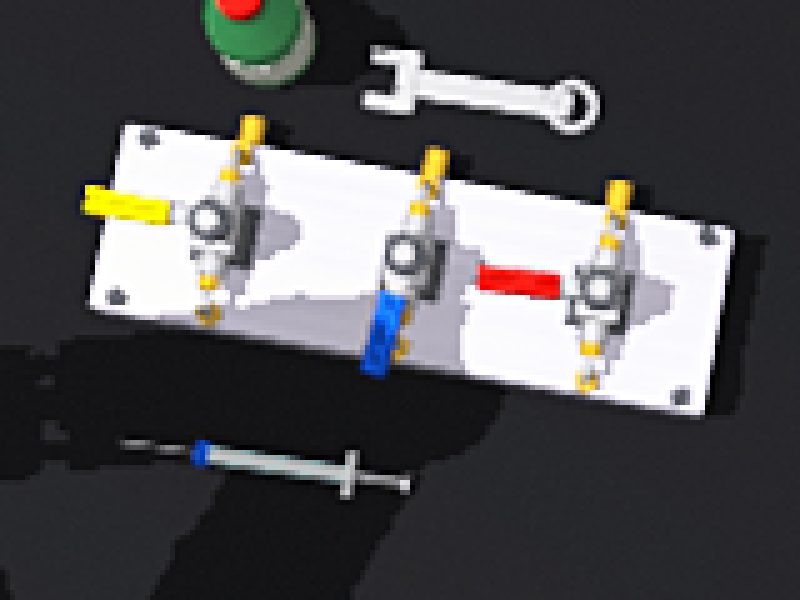

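Yellow lever now points left from hub (210,220) to (85,197), in line with the block's long axis (10° slope), so it is closed. Blue and red levers are unmoved, and so is the rest.

Emit:
send_rows(
  motion=[
    {"offset": [0,-5,0],"turn": -4},
    {"offset": [0,-10,0],"turn": -8},
    {"offset": [0,-15,0],"turn": -12},
    {"offset": [0,-20,0],"turn": -16},
    {"offset": [1,-25,0],"turn": -20},
    {"offset": [1,-30,0],"turn": -24},
    {"offset": [1,-35,0],"turn": -28},
    {"offset": [1,-36,0],"turn": -28},
  ],
)

```text
t: 6.05
eef_pos: [0.4894, 0.0794, 0.3542]
ee_rot: [-3.141, 0.0, -2.52]
force: [0.7, 0.5, -0.2]
width: 0.0005
```

Run:
```python
from p import *
s=get_state();print(s['t'],s['eef_pos'],s['ee_rot'],s['force'])
plan([(*I(0,34),.18)])
```

```text
6.05 [0.48935314 0.07937287 0.35419913] [-3.14104423e+00  3.08600703e-04 -2.52022202e+00] [ 0.68512375  0.47928266 -0.22190055]
offset [13.94, -24.06, -0.38] turn -18.1 world tip [ 0.516  -0.1974] 0.18
```

Emit:
send_rows(
  motion=[
    {"offset": [2.3,-4,-0.4],"turn": -3},
    {"offset": [4.6,-8,-0.4],"turn": -6},
    {"offset": [6.9,-12,-0.4],"turn": -9},
    {"offset": [9.2,-16,-0.4],"turn": -12},
    {"offset": [11.5,-20,-0.4],"turn": -15},
    {"offset": [13.9,-24,-0.4],"turn": -18},
    {"offset": [13.9,-24,-0.4],"turn": -18},
    {"offset": [13.9,-24,-0.4],"turn": -18},
  ],
)

```text
t: 6.85
eef_pos: [0.5162, -0.1939, 0.3575]
ee_rot: [3.141, -0.0, -2.209]
force: [0.0, 0.3, -0.8]
width: 0.0005
```

Run:
```python
from p import *
s=get_state();print(s['t'],s['eef_pos'],s['ee_rot'],s['force'])
plan([(*I(0,34),.18),(*I(0,34),.103)])
```

```text
6.85 [ 0.51621383 -0.19390921  0.35748489] [ 3.14139694e+00 -3.12126412e-04 -2.20907130e+00] [ 0.03003346  0.28703234 -0.83996347]
offset [0.29, -0.19, -0.05] turn -0.3 world tip [ 0.516  -0.1974] 0.18
offset [0.29, -0.19, 7.65] turn -0.3 world tip [ 0.516  -0.1974] 0.103
```

Emit:
send_rows(
  motion=[
    {"offset": [0.2,-0.2,0],"turn": 0},
    {"offset": [0.2,-0.2,2.5],"turn": 0},
    {"offset": [0.2,-0.2,5],"turn": 0},
    {"offset": [0.2,-0.2,7.6],"turn": 0},
    {"offset": [0.2,-0.2,7.6],"turn": 0},
    {"offset": [0.2,-0.2,7.6],"turn": 0},
  ],
)

```text
t: 7.45
eef_pos: [0.5172, -0.1946, 0.2823]
ee_rot: [3.141, -0.001, -2.204]
force: [0.7, -0.7, 0.7]
width: 0.0005
```

Run:
```python
from p import *
s=get_state();print(s['t'],s['eef_pos'],s['ee_rot'],s['force'])
b=grab('side')['frame'][190:310,250:400]
cv2.imwrite('pics/d3.png',cv2.resize(b,(750,600),interpolation=3))
plan([(*I(k,16.5),.103) for k in (0,8,16,24,32,40,48,54,58,60)])
```

```text
7.45 [ 0.5171868  -0.19455438  0.28230979] [ 3.14149769e+00 -5.84164697e-04 -2.20398230e+00] [ 0.72717217 -0.67989223  0.69546878]
offset [2.05, -0.04, 0.21] turn 0.0 world tip [ 0.5057 -0.2115] 0.103
offset [2.76, 0.14, 0.21] turn -8.0 world tip [ 0.5    -0.2162] 0.103
offset [3.49, 0.22, 0.21] turn -16.0 world tip [ 0.495  -0.2216] 0.103
offset [4.23, 0.2, 0.21] turn -24.0 world tip [ 0.4909 -0.2276] 0.103
offset [4.95, 0.08, 0.21] turn -32.0 world tip [ 0.4876 -0.2342] 0.103
offset [5.65, -0.15, 0.21] turn -40.0 world tip [ 0.4852 -0.2412] 0.103
offset [6.31, -0.47, 0.21] turn -48.0 world tip [ 0.4839 -0.2484] 0.103
offset [6.78, -0.76, 0.21] turn -54.0 world tip [ 0.4836 -0.2539] 0.103
offset [7.07, -0.99, 0.21] turn -58.0 world tip [ 0.4836 -0.2576] 0.103
offset [7.21, -1.11, 0.21] turn -60.0 world tip [ 0.4838 -0.2594] 0.103
```

View pics/d3.png

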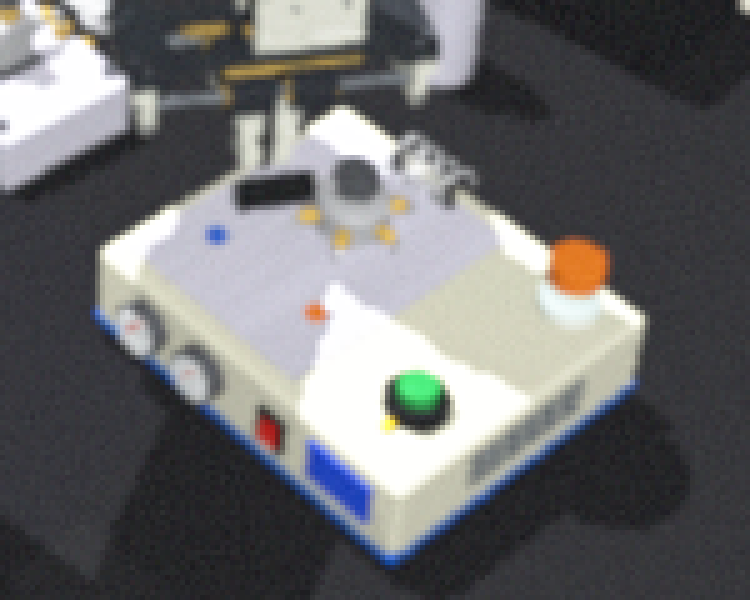

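The fingers (270,140) stand behind the black grip (275,187) and clear of the hub and coil. The yellow valve has been closed for over 3 s, so I sweep to inject.

Emit:
send_rows(
  motion=[
    {"offset": [1,0,0.1],"turn": 0},
    {"offset": [2,0,0.1],"turn": 0},
    {"offset": [2.8,0.1,0.1],"turn": -8},
    {"offset": [3.5,0.2,0.1],"turn": -16},
    {"offset": [4.2,0.2,0.1],"turn": -24},
    {"offset": [5.0,0.1,0.1],"turn": -32},
    {"offset": [5.6,-0.1,0.1],"turn": -40},
    {"offset": [6.3,-0.5,0.1],"turn": -48},
  ],
)

```text
t: 8.3
eef_pos: [0.4831, -0.249, 0.2817]
ee_rot: [-3.139, 0.001, -1.363]
force: [0.6, 8.5, 3.3]
width: 0.0006
```

Run:
```python
from p import *
s=get_state();print(s['t'],s['eef_pos'],s['ee_rot'],s['force'])
plan([(*I(k,16.5),.103) for k in (48,54,58,60,62,64)])
```

```text
8.3 [ 0.48311947 -0.24901349  0.28174535] [-3.13894738e+00  6.80398786e-04 -1.36253366e+00] [0.56350507 8.45736207 3.30304489]
offset [-0.05, -0.09, 0.07] turn 0.2 world tip [ 0.4839 -0.2484] 0.103
offset [0.49, 0.06, 0.07] turn -5.8 world tip [ 0.4836 -0.2539] 0.103
offset [0.85, 0.13, 0.07] turn -9.8 world tip [ 0.4836 -0.2576] 0.103
offset [1.03, 0.15, 0.07] turn -11.8 world tip [ 0.4838 -0.2594] 0.103
offset [1.21, 0.17, 0.07] turn -13.8 world tip [ 0.484  -0.2612] 0.103
offset [1.4, 0.18, 0.07] turn -15.8 world tip [ 0.4843 -0.263 ] 0.103
```

Emit:
send_rows(
  motion=[
    {"offset": [0.5,0.1,0],"turn": -6},
    {"offset": [0.9,0.1,0],"turn": -10},
    {"offset": [1.0,0.1,0],"turn": -12},
    {"offset": [1.0,0.1,0],"turn": -12},
    {"offset": [1.0,0.1,0],"turn": -12},
  ],
)

```text
t: 8.8
eef_pos: [0.4833, -0.2591, 0.2815]
ee_rot: [-3.141, 0.001, -1.159]
force: [-3.6, 6.4, 3.6]
width: 0.0007
```

Emit:
send_rows(
  motion=[
    {"offset": [0.2,0,0],"turn": 0},
    {"offset": [0.3,0,0],"turn": 0},
    {"offset": [0.3,0,0],"turn": 0},
  ],
)

```text
t: 9.1
eef_pos: [0.4837, -0.2602, 0.2814]
ee_rot: [3.141, 0.005, -1.16]
force: [-6.6, 22.1, 13.7]
width: 0.0001
```

At the stop (22 N, 1 mm of motion). Back off, lift and look.

Emit:
send_rows(
  motion=[
    {"offset": [-1.5,0,0],"turn": 0},
    {"offset": [-2.5,0,0],"turn": 0},
    {"offset": [-2.5,0,0],"turn": 0},
    {"offset": [-2.5,0,-4],"turn": 0},
    {"offset": [-2.5,0,-8],"turn": 0},
    {"offset": [-2.5,0,-9],"turn": 0},
    {"offset": [-2.5,0,-9],"turn": 0},
  ],
)

```text
t: 9.8
eef_pos: [0.476, -0.2394, 0.3731]
ee_rot: [-3.138, -0.003, -1.159]
force: [-0.1, 1.0, -0.8]
width: 0.0004
```

Run:
```python
from p import *
from m import seg
s=get_state();print(s['t'],s['eef_pos'],s['ee_rot'],s['force'])
f=grab('side'); cv2.imwrite('pics/d4.png',cv2.resize(f['frame'][190:310,250:400],(750,600),interpolation=3))
seg('side','black',(0,0,0),(179,255,60),[.43,.52,-.33,-.2],(.1,.13),f)
g=seg('side','green',(45,120,60),(80,255,255),[.35,.6,-.5,-.1],(.07,.12),f)
ub=[.4365,-.380]
plan([(ub,-90,.15),(ub,-90,.11)])
```

```text
9.8 [ 0.47599741 -0.23937877  0.37305059] [-3.13775096e+00 -2.79253028e-03 -1.15864310e+00] [-0.08223615  0.96130323 -0.82461091]
side black 38 mean [ 0.4828 -0.2816  0.1167] zmed/p95 0.1171 0.1207 rect [ 482.7 -282.2] [50.6  8.4] 25.5
side green 64 mean [ 0.4341 -0.384   0.0925] zmed/p95 0.0933 0.0998 rect [ 437.4 -382.5] [27.8 22.1] 1.9
offset [11.35, 9.21, 4.33] turn 23.6 world tip [ 0.4365 -0.38  ] 0.15
offset [11.35, 9.21, 8.33] turn 23.6 world tip [ 0.4365 -0.38  ] 0.11
```

View pics/d4.png

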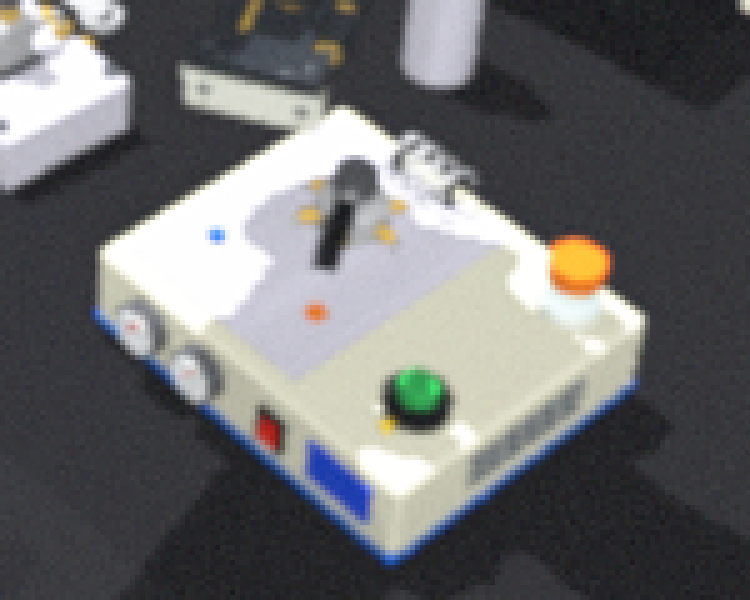

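The lever now points at the orange dot: grip at (333,230), dot at (316,312), measured direction 205.5° against 203.7° expected. The button is up at (418,390). I move over it.

Emit:
send_rows(
  motion=[
    {"offset": [3.5,3,0],"turn": 7},
    {"offset": [7,6,0],"turn": 14},
    {"offset": [11.3,9.2,0],"turn": 22},
    {"offset": [11.3,9.2,0],"turn": 23.6},
    {"offset": [11.3,9.2,4],"turn": 23.6},
    {"offset": [11.3,9.2,7],"turn": 23.6},
    {"offset": [11.3,9.2,8.3],"turn": 23.6},
    {"offset": [11.3,9.2,8.3],"turn": 23.6},
  ],
)

```text
t: 10.65
eef_pos: [0.4359, -0.3789, 0.2851]
ee_rot: [3.137, 0.002, -1.57]
force: [0.8, 0.5, 0.3]
width: 0.0001
```

Emit:
send_rows(
  motion=[
    {"offset": [0,0,0.4],"turn": 0},
    {"offset": [0,0,0.8],"turn": 0},
    {"offset": [0,0,1.0],"turn": 0},
    {"offset": [0,0,1.0],"turn": 0},
  ],
)

```text
t: 11.05
eef_pos: [0.4367, -0.3793, 0.2782]
ee_rot: [-3.141, -0.0, -1.57]
force: [0.1, 0.4, 0.0]
width: 0.0006
```

Emit:
send_rows(
  motion=[
    {"offset": [0,0,0.2],"turn": 0},
    {"offset": [0,0,0.4],"turn": 0},
    {"offset": [0,0,0.4],"turn": 0},
  ],
)

```text
t: 11.35
eef_pos: [0.4368, -0.3794, 0.274]
ee_rot: [-3.141, -0.0, -1.57]
force: [0.4, -0.1, 1.7]
width: 0.0003
```

Emit:
send_rows(
  motion=[
    {"offset": [0,0,0.2],"turn": 0},
    {"offset": [0,0,0.3],"turn": 0},
    {"offset": [0,0,0.3],"turn": 0},
  ],
)

```text
t: 11.65
eef_pos: [0.4368, -0.3794, 0.2709]
ee_rot: [-3.141, -0.0, -1.57]
force: [0.3, 0.1, 4.7]
width: 0.0006
```

Emit:
send_rows(
  motion=[
    {"offset": [0,0,0.2],"turn": 0},
    {"offset": [0,0,0.3],"turn": 0},
    {"offset": [0,0,0.3],"turn": 0},
  ],
)

```text
t: 11.95
eef_pos: [0.4368, -0.3794, 0.2692]
ee_rot: [-3.141, -0.001, -1.57]
force: [-2.7, 4.2, 15.1]
width: 0.0005
```

Bottomed out (15 N, about 6 mm below first contact). Release and lift.

Emit:
send_rows(
  motion=[
    {"offset": [0,0,-2],"turn": 0},
    {"offset": [0,0,-5],"turn": 0},
    {"offset": [0,0,-10],"turn": 0},
    {"offset": [0,0,-14],"turn": 0},
    {"offset": [0,6,-14],"turn": 0},
    {"offset": [4,6,-14],"turn": 0},
    {"offset": [8,6,-14],"turn": 0},
    {"offset": [8,6,-14],"turn": 0},
  ],
)

```text
t: 12.75
eef_pos: [0.3757, -0.4623, 0.4067]
ee_rot: [3.14, 0.0, -1.573]
force: [-0.9, 0.3, -0.7]
width: 0.0002
```

Run:
```python
from p import *
from m import seg,run
s=get_state();print(s['t'],s['eef_pos'],s['force'])
f=grab('top'); g=grab('side')
cv2.imwrite('pics/end.png',np.hstack([cv2.resize(f['frame'],(400,300),interpolation=3),cv2.resize(g['frame'],(400,300),interpolation=3)]))
run('top',f); run('side',g)
```

```text
12.75 [ 0.3757274  -0.46230471  0.40668797] [-0.87320796  0.33187464 -0.68268102]
top yellow 83 mean [0.5645 0.3013 0.1119] zmed/p95 0.1129 0.1163 rect [565.  300.3] [46.  13.9] 79.4
top blue 83 mean [0.4979 0.1572 0.1132] zmed/p95 0.1132 0.1182 rect [498.5 156.9] [13.9 44.7] 76.4
top red 70 mean [0.5287 0.0842 0.1133] zmed/p95 0.1132 0.1185 rect [528.9  83.6] [42.1 11.5] 86.3
top block 3624 mean [0.5424 0.1453 0.0453] zmed/p95 0.0454 0.0506 rect [575.4 143.1] [360.2 175.2] 81.6
top console 2068 mean [ 0.5045 -0.3025  0.0749] zmed/p95 0.0751 0.0796 rect [ 503.1 -281.8] [230.7 219.3] 83.8
top black 85 mean [ 0.4901 -0.2731  0.1176] zmed/p95 0.1183 0.1236 rect [ 503.7 -265.8] [83.2 15. ] 28.2
top green few 0
top hubs_blk 197 mean [0.5416 0.1419 0.1126] zmed/p95 0.1122 0.118 rect [539.6 168.7] [284.9  34.7] 81.9
top hub_inj 136 mean [ 0.5252 -0.2615  0.1185] zmed/p95 0.1186 0.1229 rect [ 507.2 -265.5] [92.6 28.3] 18.6
top bluedot 15 mean [ 0.4654 -0.2024  0.0774] zmed/p95 0.0783 0.0813 rect [ 465.2 -202.3] [ 8.6 10.3] 1.7
top orange 9 mean [ 0.4551 -0.2895  0.0787] zmed/p95 0.0786 0.083
[... 402 characters left out ...]
0.0493 rect [580.3 140.5] [368.8 199.8] 80.7
side console 1471 mean [ 0.458  -0.3401  0.0726] zmed/p95 0.0725 0.0771 rect [ 499.9 -297.9] [262.8 221.9] 83.9
side black 33 mean [ 0.4839 -0.2817  0.1164] zmed/p95 0.1161 0.12 rect [ 486.4 -280.3] [50.   8.9] 27.5
side green 57 mean [ 0.4341 -0.3836  0.0923] zmed/p95 0.0934 0.0967 rect [ 435.8 -381.6] [23.6 25.6] 85.7
side hubs_blk 52 mean [0.5345 0.131  0.1112] zmed/p95 0.1111 0.115 rect [511.8 147.7] [241.5  77.9] 82.8
side hub_inj 98 mean [ 0.5164 -0.2646  0.117 ] zmed/p95 0.1171 0.121 rect [ 504.6 -266.8] [93.9 28.1] 18.7
side bluedot 5 mean [ 0.4667 -0.2035  0.0749] zmed/p95 0.0757 0.077 rect [ 467.6 -203.6] [9.1 6.2] 39.3
side orange few 4
```

View pics/end.png

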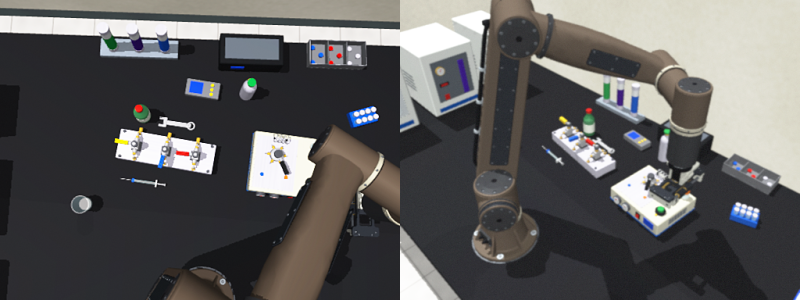

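The final picture shows the yellow lever to the left, the black lever at the orange dot, the green button up and the arm clear. The bystanders look unmoved by eye. Handing in.

```bash
python3 -c "
from station import *
print(job_done())"
```

```text
the job is handed in; nothing more can be done
None
```

I carried out all three steps in order and handed the job in at about 13 s. `job_done()` reports no verdict, so success rests on my own checks.

- **Yellow valve:** I swept the lever to its stop with the closed fingertips. Force rose to about 28 N for 1 mm of motion. It ended at about 80° in the world frame, against 81.5° for fully closed, and was left alone for over 3 s before the next step.
- **Black lever:** I swept it from load to inject and hit the stop at about 23 N. It pointed at 205–208°, against 203.7° expected, so it is at the stop within measuring error.
- **Start button:** I pressed it about 6 mm until it bottomed out, then released it. The force read 4.7 N just before it bottomed and 15 N at the end. The side camera puts its top back at its starting height (0.093 m against 0.094 m).
- **Blue and red levers:** they measured within about 1 mm of where they started.
- **Bystanders:** the bystanders looked unmoved by eye in the final picture, but I did not measure them. The septa jar was hidden by the arm there; it was in place in the picture before the button press.
- **Robot:** the arm was clear of everything, with the force reading near zero.

**Disagreements and gaps:**
- My two estimates of the yellow axis differed by about 6 mm, so I used a value between them.
- The top camera could not see the button at the end because the arm hid it.

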